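# Put the plug gauges back in their fitted case

### The arm

A 6-joint arm with a two-finger parallel gripper is mounted at the origin on the work surface. World frame = base frame: x ahead of the robot, y to its left, z up, the work surface at z = 0. Lengths are in m, angles in degrees, forces in N, time in s.
With the tool pointing down it reaches from about 0.275 to 0.875 m from the base axis. Payload 12.5 kg.
Tool frame: the origin (TCP) lies between the finger pads; the fingertips stand 14 mm ahead of it and the grasp point (between the pads) lies 5 mm behind it (env.tip_extent is the z of the fingertips in the tool frame, in m); z points along the fingers, y is the direction in which the jaws open and shut (so a half turn about z gives the same grasp; the last joint's range is limited). The gripper opens to 85 mm and grips with 20 to 120 N. Pads are 22 mm wide; open, the fingers measure 114 mm over their backs; the gripper's body (76 mm by 85 mm) begins 54 mm behind the grasp point. The pads swing forward as they close: fully open they stand 13 mm farther back than shut.
Start: joints at [66.715, 20.094, 94.641, -0, 65.266, -4.847], TCP at [0.174, 0.522, 0.245] pointing down, gripper open.
Joint ranges: [-157.81, 157.81], [-45, 120.19], [0.68, 151.7], [-89.99, 269.99], [4.06, 180], [-164.3, 164.3]. Speed limits (degrees/s): [127.2, 127.2, 159.86, 180, 180, 180].

### API

Orientations are given as a 3x3 rotation matrix whose columns are the frame's x, y, z axes.
In Python, from station import env gives the robot as it stands.
- The arm moves only by the tool arm_command, never from a script. Its argument "commands" is a list of rows, each a list of 7 numbers: the shift along the tool's x, y, z in cm, then the turn, a rotation vector about the tool's x, y, z in rad, then the opening, from 0 (shut) to 1 (fully open). A call has 1 to 5 rows; each row is the pose to reach, as a shift and turn from the pose commanded when the call began, along the tool's axes at that moment; what a row does not reach only later rows make up. A row lasts 1/12 s, in which the tool goes at most 41.7 mm and 7.16 degrees, less where a joint would pass 70% of its speed; a pose out of reach is approached as far as the arm can. A call with a gripper value outside its range is refused whole. The fingers move at their own pace and stop on an object; the grip force is fixed at half the most. Time passes only in rows, so rows that repeat a pose let the fingers close. It gives the time, the measured TCP pose, the force and the opening at its end, in the units of the state.
- env.state(): the state, without advancing time (a new reading comes with each control period).
- env.get_image(name): name is "scene" or "top" or "wrist"; returns a dict with "image" (400x640x3 uint8, red, green, blue), "fx", "fy", "cx", "cy" (pixels), "k1" (the pictures are not rectified: a ray, as slopes to the right and down, at radius r is drawn at 1 + k1 r^2 times it, then the intrinsics apply), "world_to_cam" (4x4, takes a point from world to camera coordinates). Camera axes: x right, y up, looking along -z (the intrinsics and any distortion apply to the point x, -y, -z); pixel columns grow to the right and rows downward; lengths in m; the calibration is good to about 2 mm. A picture is of the moment at which its call begins. There is no depth.
- env.finish_job(): hands the job in, once; it reports no verdict.
The state is a dict: "t": time; "q": joint angles; "qd": joint speeds; "joint_efforts": joint torques, N m; "ee_pos": TCP position; "orientation": TCP orientation; "ft_force": force on the tool from outside, world axes, zero at the start; "ft_torque": the same for the moment, N m; "grip_width": finger opening in m.
Only numpy, scipy, OpenCV 4.12 (cv2) and the standard library are available. Lean on these libraries where they do the work, as an engineer would, in place of code of your own. Each camera call takes 0.05 s, during which the arm holds its last target.

### The job

Put the three plug gauges (knurled brass handles with a straight steel plug on top) back into the wooden case, each standing upright on the floor of the round well that suits its size: the thinnest in the smallest well, the middle one in the middle well, the thickest in the largest. Set them in without dropping them or tipping them over. Leave the look-alikes, the bare handle without a plug and the handle with a cone-shaped point, and the oil bottle standing where they are.

Things in the scene. Friction and masses are not known exactly. Their poses are not given: they have to be found in the camera images.
- gauge_small: plug gauge standing upright on the bench: knurled brass cylindrical handle 20 mm in diameter and 62 mm tall, with a bright steel cylindrical measuring plug 10 mm in diameter on top (80 mm tall in all). Origin: centre of its underside; z up along its axis. It belongs in the smallest well
- gauge_medium: plug gauge standing upright on the bench: knurled brass cylindrical handle 34 mm in diameter and 62 mm tall, with a bright steel cylindrical measuring plug 18 mm in diameter on top (80 mm tall in all). Origin: centre of its underside; z up along its axis. It belongs in the middle well
- gauge_large: plug gauge standing upright on the bench: knurled brass cylindrical handle 48 mm in diameter and 62 mm tall, with a bright steel cylindrical measuring plug 30 mm in diameter on top (80 mm tall in all). Origin: centre of its underside; z up along its axis. It belongs in the largest well
- well_small: square grey insert (76 x 76 x 22 mm) fixed in the case, with one round blind well 36 mm in diameter and 16 mm deep. Origin: centre of the insert's underside, on the well's axis; well floor 6 mm above the origin, top face 22 mm above it
- well_medium: square grey insert (76 x 76 x 22 mm) fixed in the case, with one round blind well 50 mm in diameter and 16 mm deep. Origin: centre of the insert's underside, on the well's axis; well floor 6 mm above the origin, top face 22 mm above it
- well_large: square grey insert (76 x 76 x 22 mm) fixed in the case, with one round blind well 64 mm in diameter and 16 mm deep. Origin: centre of the insert's underside, on the well's axis; well floor 6 mm above the origin, top face 22 mm above it
- case: fixed shallow open wooden case, 94 mm (x) by 252 mm (y) by 28 mm tall, walls 7 mm, inner floor 6 mm up; the three inserts stand in it in a row along its y axis at 78 mm pitch, in any order, their tops level with its rim. Its lid lies open flat on the bench along its +x side (94 x 252 mm, 12 mm tall). Origin: centre of the tray's underside
- bare_handle: look-alike, stays where it is: knurled brass handle 34 mm in diameter and 62 mm tall with no plug, only a dark bore in its flat top. Origin: centre of its underside
- cone_centre: look-alike, stays where it is: knurled brass handle 48 mm in diameter and 62 mm tall with a pointed steel cone (42 mm wide at its foot) on top, 88 mm in all. Origin: centre of its underside
- oil_bottle: bystander, stays where it is: white plastic bottle 44 mm in diameter, 100 mm tall with a black cap. Origin: centre of its underside

How it is judged:
By the outcome, as a careful person would: the job done as asked, in the order asked, and still so for the second after the job is handed in, with the robot touching nothing.
It also fails if it takes over 93 s, if anything falls off the work surface, if the arm or the gripper's body presses on something with over 40 N, if the wrist force passes 120 N, or if a joint passes its speed limit or range.

## Working session

There is one attempt and no reset: what is moved stays moved. The work goes in short steps, Python scripts to look and compute and a tool call to move; the robot and the scene stay as the last step left them, time stands still between calls to the robot, and variables do not carry over. Pictures are saved under pics/ and viewed, and the job is handed in when it is done.

Besides the shell and the picture viewer there is one more tool, called after "Emit:" as a command line: name --pt "numbers of a row" for each row, then --argument value for the rest. arm_command: Moves the arm, as the interface text tells. Its arguments: {"type":"object","properties":{"commands":{"type":"array","items":{"type":"array","items":{"type":"number"}}}},"required":["commands"]}

```bash
mkdir -p pics; ls
cat > h.py <<'E'
import numpy as np, cv2
from station import env
def grab(n,tag):
    d=env.get_image(n); cv2.imwrite(f'pics/{tag}.png',d['image'][:,:,::-1]); 
    np.savez(f'pics/{tag}.npz',**{k:np.array(v) for k,v in d.items()}); return d
def load(tag): return {k:v for k,v in np.load(f'pics/{tag}.npz').items()}
def proj(d,P):
    P=np.atleast_2d(P); c=(d['world_to_cam']@np.c_[P,np.ones(len(P))].T).T
    x=c[:,0]/-c[:,2]; y=-c[:,1]/-c[:,2]; s=1+d['k1']*(x*x+y*y)
    return np.c_[d['fx']*x*s+d['cx'],d['fy']*y*s+d['cy']]
def ray(d,u,v):
    K=np.array([[d['fx'],0,d['cx']],[0,d['fy'],d['cy']],[0,0,1.]]) 
    p=cv2.undistortPoints(np.array([[[u,v]]],float),K,np.array([float(d['k1']),0,0,0,0]))[0,0]
    W=d['world_to_cam']; R=W[:3,:3]; o=-R.T@W[:3,3]; return o,R.T@np.array([p[0],-p[1],-1])
def at(d,u,v,z):
    o,r=ray(d,u,v); return o+r*(z-o[2])/r[2]
def crop(tag,x0,y0,x1,y1,k,out):
    im=cv2.imread(f'pics/{tag}.png')[y0:y1,x0:x1]
    cv2.imwrite(f'pics/{out}.png',cv2.resize(im,None,fx=k,fy=k,interpolation=cv2.INTER_CUBIC))
E
python3 - <<'E'
from h import *
for n in('scene','top','wrist'):
    d=grab(n,n+'0'); W=d['world_to_cam']; print(n,-W[:3,:3].T@W[:3,3],d['k1'],d['fx'])
s=env.state();print(s['ee_pos'],s['orientation'],s['t'],s['grip_width'],env.tip_extent)
E
```

```text
pics
scene [ 0.98840098 -0.39081143  0.65851081] -0.11112541151826116 430.0731332852532
top [ 0.426954   -0.00089287  0.8413974 ] -0.02996365252143085 413.2323453006367
wrist [0.10293433 0.54439171 0.37249245] -0.015615335436477596 300.9871286342326
[0.17382908 0.52157133 0.24489301] [[-9.48660567e-01  3.16295757e-01 -3.49697824e-04]
 [ 3.16295939e-01  9.48660244e-01 -7.87064631e-04]
 [ 8.27992200e-05 -8.57265181e-04 -9.99999629e-01]] 0.15 0.08521425654098087 0.014
```

View pics/top0.png

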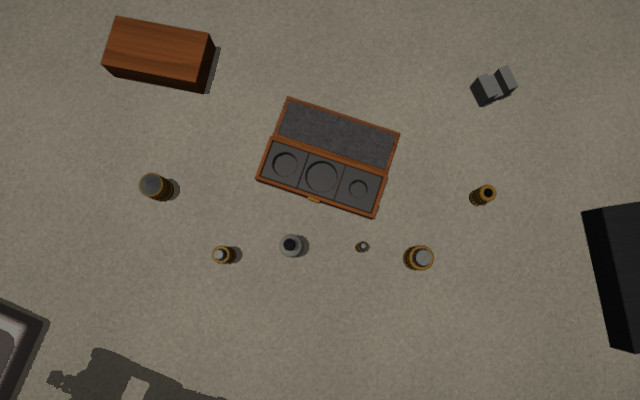

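View pics/scene0.png

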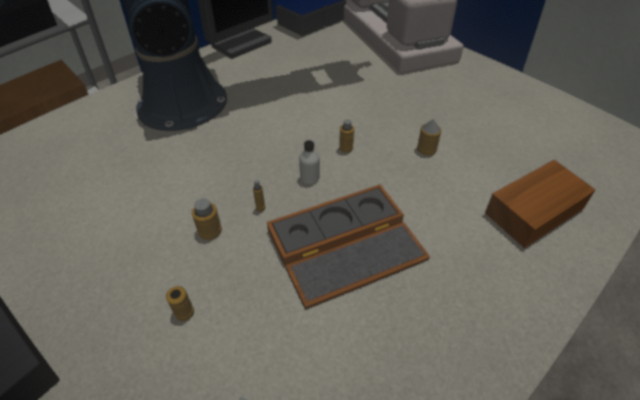

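View pics/wrist0.png

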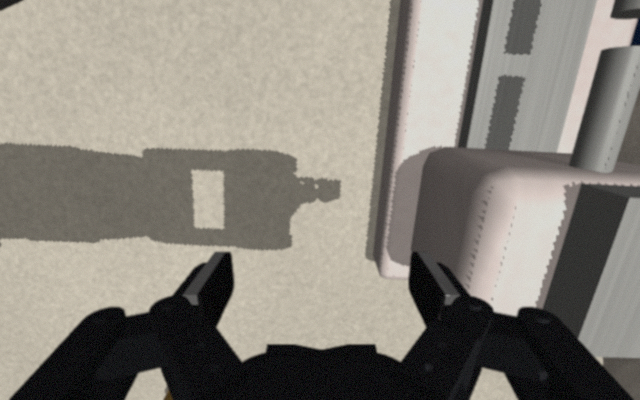

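The top view shows the gauges near (222,255) medium, (362,247) small and (420,258) large. The wells are near (285,163) medium, (321,177) large and (358,188) small. The cone is at (155,186), the bare handle at (485,193) and the bottle at (291,245). I'll enlarge these.

Run:
```python
from h import *
crop('top0',250,90,410,220,5,'c_case')
a=[]
im=cv2.imread('pics/top0.png')
for (u,v) in((222,255),(362,247),(420,258)):
    a.append(cv2.resize(im[v-20:v+20,u-20:u+20],None,fx=6.5,fy=6.5,interpolation=cv2.INTER_CUBIC))
im=cv2.imread('pics/scene0.png')
b=[]
for (u,v) in((346,137),(258,197),(206,220)):
    b.append(cv2.resize(im[v-25:v+25,u-25:u+25],None,fx=5.2,fy=5.2,interpolation=cv2.INTER_CUBIC))
cv2.imwrite('pics/c_g.png',np.vstack([np.hstack(a),np.hstack(b)]))
```

```text
(no output)
```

View pics/c_case.png

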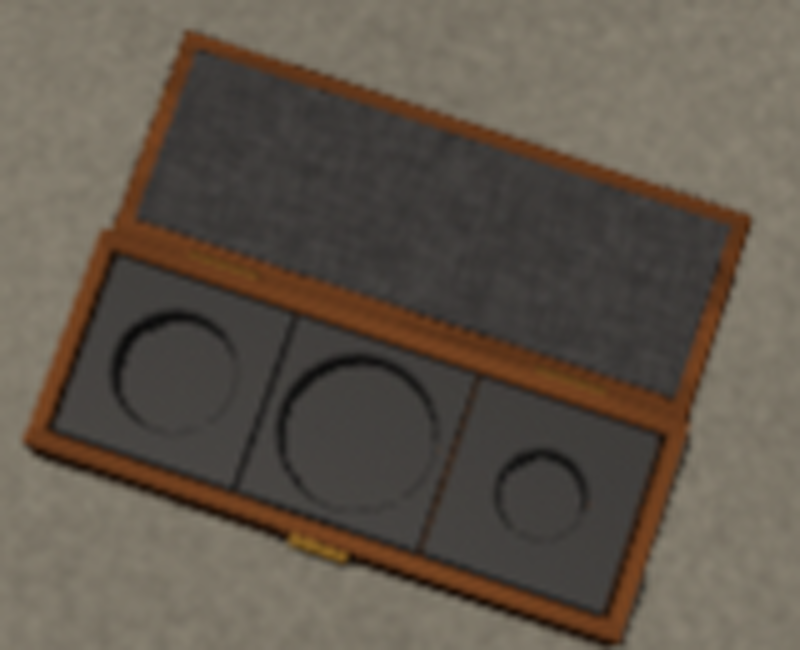

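View pics/c_g.png

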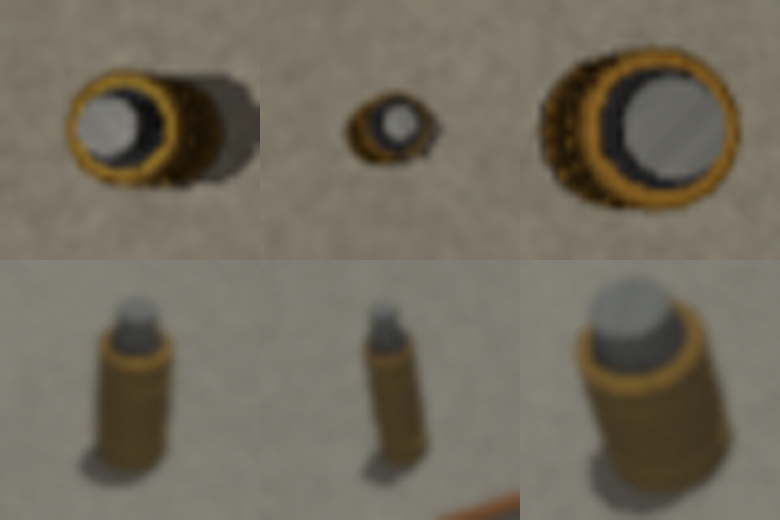

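Run:
```python
from h import *
d=load('top0');e=load('scene0')
C=lambda x,y:(250+(x+.5)/5-.5,90+(y+.5)/5-.5)
for n,p in dict(m=(175.5,374),l=(358.5,434),s=(541.5,497)).items(): print('well',n,at(d,*C(*p),.028).round(4))
for n,p in dict(c1=(106,233),c2=(28,442),c3=(687,427),c4=(616,635)).items(): print(n,at(d,*C(*p),.028).round(4))
G=lambda x,y,u,v:(u-20+(x+.5)/6.5-.5,v-20+(y+.5)/6.5-.5)
S=lambda x,y,u,v:(u-25+(x+.5)/5.2-.5,v-25+(y+.5)/5.2-.5)
for n,p,q,s in(('m',(107,126,222,255),(123,128,222,255),(137,311,346,137)),('s',(142,122,362,247),(139,122,362,247),(385-260,310,258,197)),('l',(155,128,420,258),(139,128,420,258),(631-520,309,206,220))):
    print(n,at(d,*G(*p),.08).round(4),at(d,*G(*q),.062).round(4),at(e,*S(*s),.08).round(4))
# scene wells / bystanders
for n,p in dict(cone=(155,184),bare=(488,192),bottle=(291,244)).items(): print(n,at(d,*p,dict(cone=.062,bare=.062,bottle=.1)[n]).round(3))
```

```text
well m [0.6261 0.0755 0.028 ]
well l [0.6018 0.0017 0.028 ]
well s [ 0.5765 -0.0716  0.028 ]
c1 [0.6847 0.1047 0.028 ]
c2 [0.5979 0.1341 0.028 ]
c3 [ 0.6054 -0.1306  0.028 ]
c4 [ 0.521  -0.1008  0.028 ]
m [0.4451 0.1899 0.08  ] [0.445  0.1897 0.062 ] [0.5632 0.0701 0.08  ]
s [ 0.4617 -0.0765  0.08  ] [ 0.4625 -0.0774  0.062 ] [ 0.5642 -0.1531  0.08  ]
l [ 0.4399 -0.187   0.08  ] [ 0.4402 -0.1867  0.062 ] [ 0.5413 -0.2509  0.08  ]
cone [0.578 0.32  0.062]
bare [ 0.566 -0.321  0.062]
bottle [0.463 0.055 0.1  ]
```

The scene rows were off by the 260-pixel row offset of the stacked crop, so I'll redo that check.

Run:
```python
from h import *
e=load('scene0')
S=lambda x,y,u,v:(u-25+(x+.5)/5.2-.5,v-25+(y-260+.5)/5.2-.5)
for s in((137,311,346,137),(385-260,310,258,197),(631-520,309,206,220)): print(at(e,*S(*s),.08).round(4))
crop('scene0',260,180,410,270,5,'c_sc')
```

```text
[0.4466 0.1876 0.08  ]
[ 0.4637 -0.0777  0.08  ]
[ 0.4427 -0.1892  0.08  ]
```

View pics/c_sc.png

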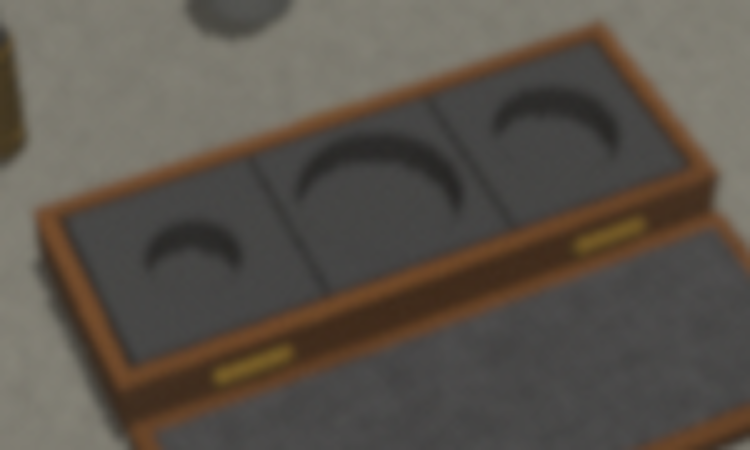

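Both cameras agree to about 2 mm, and the well pitch measures 77.6 mm against 78 mm given. I'll keep one tool yaw throughout, with the jaws along the case's x axis so they open clear of neighbouring gauges.

```bash
cat >> h.py <<'E'
from scipy.spatial.transform import Rotation as Ro
YAW=np.array([.951,-.310,0]); YAW/=np.linalg.norm(YAW)
RT=np.c_[np.cross(YAW,[0,0,-1]),YAW,[0,0,-1]]
def go(*ts):
    s=env.state(); R=np.array(s['orientation']); p=np.array(s['ee_pos'])
    print('t',round(s['t'],2),'p',p.round(4),'w',round(s['grip_width'],4),'F',np.round(s['ft_force'],1),'yaw',np.degrees(np.arctan2(R[1,1],R[0,1])).round(1))
    for t in ts: print(t,'cm',(R.T@(np.array(t)-p)*100).round(2),'rot',Ro.from_matrix(R.T@RT).as_rotvec().round(3))
E
python3 -c "
from h import *
print(RT); go([.4627,-.077,.20])"
```

```text
[[ 0.30992237  0.95076186  0.        ]
 [ 0.95076186 -0.30992237  0.        ]
 [ 0.          0.         -1.        ]]
t 0.15 p [0.1738 0.5216 0.2449] w 0.0852 F [ 0.2  0.5 -0.8] yaw 71.6
[0.4627, -0.077, 0.2] cm [-46.34 -47.64   4.53] rot [-1.000e-03  1.000e-03  1.564e+00]
```

Emit:
arm_command --pt "-46.3 -47.6 4.5 0 0 1.56 1" --pt "-46.3 -47.6 4.5 0 0 1.56 1" --pt "-46.3 -47.6 4.5 0 0 1.56 1" --pt "-46.3 -47.6 4.5 0 0 1.56 1" --pt "-46.3 -47.6 4.5 0 0 1.56 1"

```text
t: 0.57
ee_pos: [0.2644, 0.3328, 0.2309]
orientation: [[-0.58, 0.815, -0.0], [0.815, 0.58, -0.0], [-0.0, -0.0, -1.0]]
ft_force: [0.6, 0.7, 0.3]
grip_width: 0.0854
```

```bash
python3 -c "
from h import *
go([.4627,-.077,.20])"
```

```text
t 0.57 p [0.2644 0.3328 0.2309] w 0.0854 F [0.6 0.7 0.3] yaw 35.4
[0.4627, -0.077, 0.2] cm [-44.88  -7.6    3.1 ] rot [-0.     0.     0.934]
```

Emit:
arm_command --pt "-44.9 -7.6 3.1 0 0 0.934 1" --pt "-44.9 -7.6 3.1 0 0 0.934 1" --pt "-44.9 -7.6 3.1 0 0 0.934 1" --pt "-44.9 -7.6 3.1 0 0 0.934 1" --pt "-44.9 -7.6 3.1 0 0 0.934 1"

```text
t: 0.98
ee_pos: [0.3562, 0.1461, 0.2171]
orientation: [[0.007, 1.0, 0.0], [1.0, -0.007, 0.0], [0.0, 0.0, -1.0]]
ft_force: [1.0, 0.1, 0.6]
grip_width: 0.0854
```

```bash
python3 -c "
from h import *
go([.4627,-.077,.20])"
```

```text
t 0.98 p [0.3562 0.1461 0.2171] w 0.0854 F [1.  0.1 0.6] yaw -0.4
[0.4627, -0.077, 0.2] cm [-22.23  10.81   1.71] rot [ 0.    -0.     0.308]
```

Emit:
arm_command --pt "-22.2 10.8 1.7 0 0 0.308 1" --pt "-22.2 10.8 1.7 0 0 0.308 1" --pt "-22.2 10.8 1.7 0 0 0.308 1" --pt "-22.2 10.8 1.7 0 0 0.308 1" --pt "-22.2 10.8 1.7 0 0 0.308 1"

```text
t: 1.4
ee_pos: [0.447, -0.0412, 0.2026]
orientation: [[0.305, 0.952, 0.0], [0.952, -0.305, 0.0], [0.0, 0.0, -1.0]]
ft_force: [0.9, 0.9, -0.7]
grip_width: 0.0852
```

```bash
python3 -c "
from h import *
go([.4627,-.077,.20])"
```

```text
t 1.4 p [ 0.447  -0.0412  0.2026] w 0.0852 F [ 0.9  0.9 -0.7] yaw -17.8
[0.4627, -0.077, 0.2] cm [-2.93  2.59  0.26] rot [ 0.    -0.     0.005]
```

Emit:
arm_command --pt "-2.93 2.59 0.26 0 0 0 1" --pt "-2.93 2.59 4 0 0 0 1" --pt "-2.93 2.59 7 0 0 0 1" --pt "-2.93 2.59 8 0 0 0 1" --pt "-2.93 2.59 8 0 0 0 1"

```text
t: 1.82
ee_pos: [0.461, -0.0744, 0.1208]
orientation: [[0.304, 0.953, -0.005], [0.953, -0.304, 0.001], [-0.0, -0.005, -1.0]]
ft_force: [-0.3, 0.4, 0.1]
grip_width: 0.0855
```

```bash
python3 -c "
from h import *
d=grab('wrist','w1')
go([.4627,-.077,.038])
for z in(0,.062,.08): print(proj(d,[.4627,-.077,z]).round(1))"
```

```text
t 1.87 p [ 0.4621 -0.0745  0.1226] w 0.0852 F [-0.   0.  -0.1] yaw -17.7
[0.4627, -0.077, 0.038] cm [-0.22  0.15  8.46] rot [-0.002  0.     0.007]
[[324.1 198.2]]
[[324.6 225.4]]
[[324.9 236.5]]
```

View pics/w1.png

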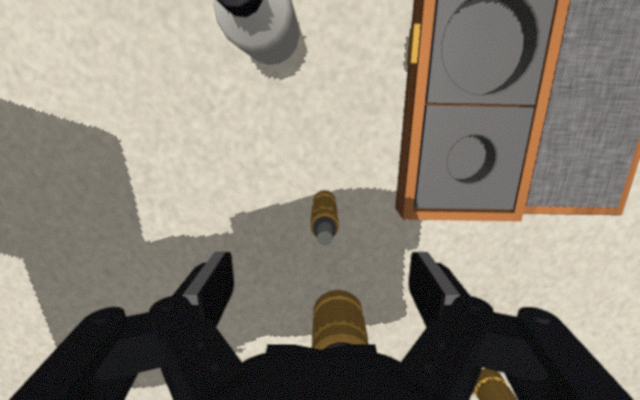

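The plug top appears at (325,237), exactly where my estimate predicts it. Descending to grasp.

Emit:
arm_command --pt "-0.2 0.15 3 0 0 0 1" --pt "-0.2 0.15 6 0 0 0 1" --pt "-0.2 0.15 8 0 0 0 1" --pt "-0.2 0.15 8.4 0 0 0 1" --pt "-0.2 0.15 8.4 0 0 0 1"

```text
t: 2.28
ee_pos: [0.4637, -0.0769, 0.0394]
orientation: [[0.303, 0.953, 0.0], [0.953, -0.303, -0.0], [-0.0, 0.0, -1.0]]
ft_force: [0.2, 0.1, 0.0]
grip_width: 0.0854
```

Emit:
arm_command --pt "0 0 0 0 0 0 0.6" --pt "0 0 0 0 0 0 0.5" --pt "0 0 0 0 0 0 0.4" --pt "0 0 0 0 0 0 0.35" --pt "0 0 0 0 0 0 0.35"

```text
t: 2.7
ee_pos: [0.4635, -0.0772, 0.0394]
orientation: [[0.304, 0.953, 0.001], [0.953, -0.304, -0.0], [0.0, 0.001, -1.0]]
ft_force: [-0.0, -0.4, -0.1]
grip_width: 0.0298
```

```bash
python3 -c "
from h import *
d=grab('wrist','w2')
go([.4627,-.077,.038])"
```

```text
t 2.75 p [ 0.4634 -0.0772  0.0392] w 0.03 F [-0.3 -0.4  0.1] yaw -17.7
[0.4627, -0.077, 0.038] cm [-0.   -0.07  0.12] rot [ 0.001 -0.     0.006]
```

View pics/w2.png

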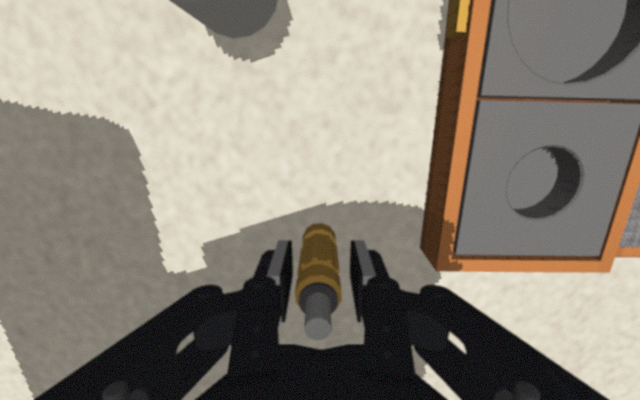

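The gauge sits centred between the pads (285 to 352, gauge about 320). Closing.

Emit:
arm_command --pt "0 0 0 0 0 0 0.28" --pt "0 0 0 0 0 0 0.2" --pt "0 0 0 0 0 0 0.1" --pt "0 0 0 0 0 0 0" --pt "0 0 0 0 0 0 0"

```text
t: 3.17
ee_pos: [0.4633, -0.0772, 0.039]
orientation: [[0.304, 0.953, 0.0], [0.953, -0.304, -0.0], [-0.0, 0.0, -1.0]]
ft_force: [-1.2, 0.1, 5.0]
grip_width: 0.0184
```

```bash
python3 -c "
from h import *
go([.4627,-.077,.14],[.5765,-.0716,.14])"
```

```text
t 3.17 p [ 0.4633 -0.0772  0.039 ] w 0.0184 F [-1.2  0.1  5. ] yaw -17.7
[0.4627, -0.077, 0.14] cm [ -0.    -0.06 -10.1 ] rot [0.    0.    0.006]
[0.5765, -0.0716, 0.14] cm [  3.97  10.62 -10.1 ] rot [0.    0.    0.006]
```

Emit:
arm_command --pt "0 0 -1 0 0 0 0" --pt "0 0 -3 0 0 0 0" --pt "0 0 -6 0 0 0 0" --pt "0 0 -9 0 0 0 0" --pt "0 0 -9 0 0 0 0"

```text
t: 3.58
ee_pos: [0.4654, -0.0777, 0.1337]
orientation: [[0.304, 0.953, 0.007], [0.953, -0.304, -0.002], [0.0, 0.007, -1.0]]
ft_force: [0.6, -0.6, 0.1]
grip_width: 0.0186
```

```bash
python3 -c "
from h import *
grab('scene','s1');grab('wrist','w3')
crop('s1',180,100,430,280,3,'c_s1')
go([.5765,-.0716,.13])"
```

```text
t 3.68 p [ 0.4636 -0.0772  0.1298] w 0.0185 F [-0.3  0.7 -1.7] yaw -17.7
[0.5765, -0.0716, 0.13] cm [ 3.97 10.59  0.  ] rot [ 0.002 -0.     0.006]
```

View pics/c_s1.png

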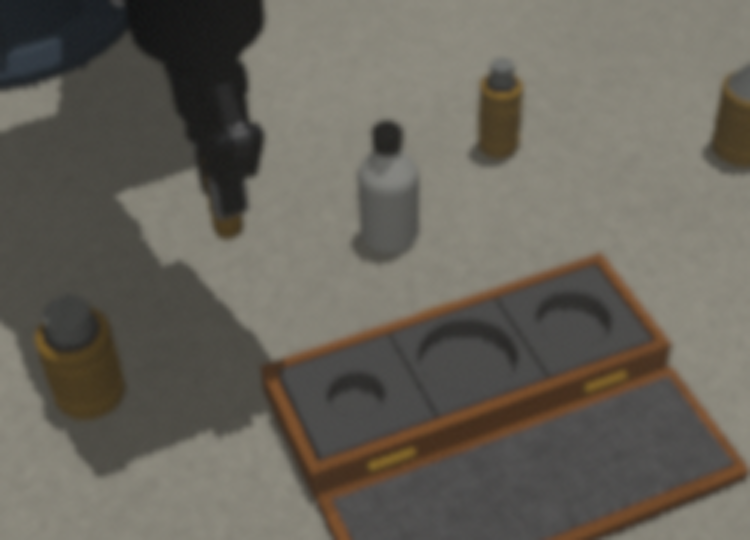

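View pics/w3.png

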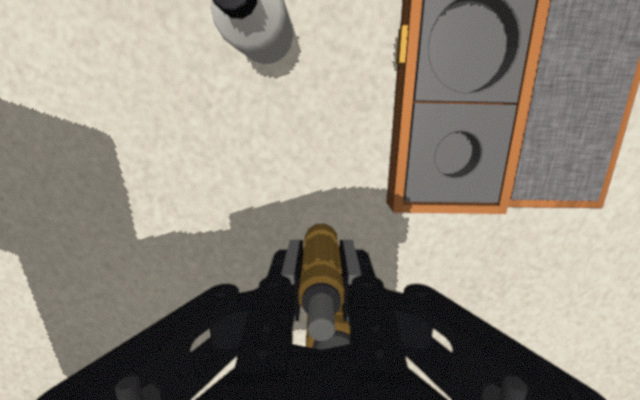

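The small gauge is held upright, with its base clear of the bench at crop pixel (228,230). Moving over the small well.

Emit:
arm_command --pt "1.3 3.5 0 0 0 0 0" --pt "2.6 7.0 0 0 0 0 0" --pt "3.7 9.8 0 0 0 0 0" --pt "4.0 10.6 0 0 0 0 0" --pt "4.0 10.6 0 0 0 0 0"

```text
t: 4.1
ee_pos: [0.5771, -0.071, 0.1271]
orientation: [[0.304, 0.953, -0.002], [0.953, -0.304, 0.0], [-0.0, -0.002, -1.0]]
ft_force: [-0.1, -0.8, -0.6]
grip_width: 0.0184
```

```bash
python3 -c "
from h import *
d=grab('wrist','w4'); grab('top','t4')
crop('t4',260,90,420,220,5,'c_t4')
go([.5765,-.0716,.06])
for n,p in dict(m=[.6261,.0755],l=[.6018,.0017],s=[.5765,-.0716]).items(): print(n,proj(d,p+[.028]),proj(d,p+[.012]))"
```

```text
t 4.2 p [ 0.575  -0.0711  0.1273] w 0.0185 F [-0.4 -0.2 -0.4] yaw -17.7
[0.5765, -0.0716, 0.06] cm [0.   0.18 6.73] rot [-0.003  0.     0.006]
m [[324.01764815 -23.15225669]] [[323.81629324 -13.73726527]]
l [[322.74826544 102.32046369]] [[322.64901878 102.60133742]]
s [[320.31192906 204.85820001]] [[320.36832343 198.9310925 ]]
```

View pics/w4.png

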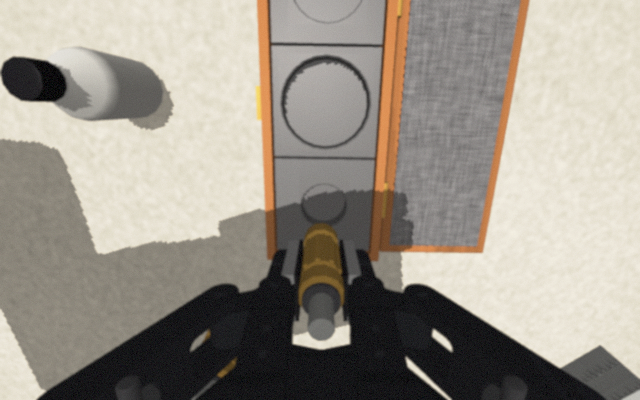

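View pics/c_t4.png

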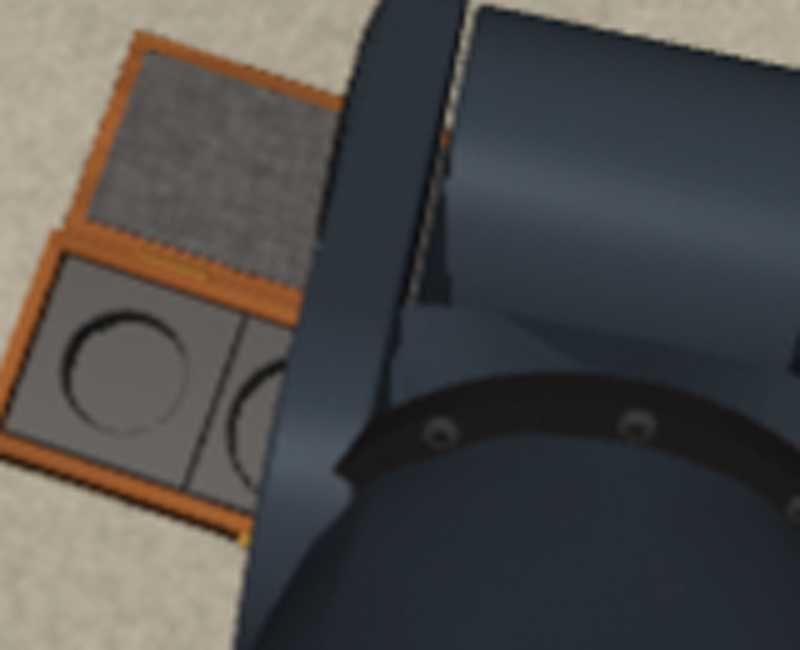

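Wells show about 3–4 px (2–3 mm) to the right of prediction: large well at (326,102), small at (324,203). I'll shift by part of that and lower to just above the rim.

Emit:
arm_command --pt "0 0.3 2 0 0 0 0" --pt "0 0.3 4 0 0 0 0" --pt "0 0.3 5 0 0 0 0" --pt "0 0.3 5 0 0 0 0"

```text
t: 4.53
ee_pos: [0.5769, -0.072, 0.0765]
orientation: [[0.304, 0.953, -0.005], [0.953, -0.304, 0.001], [-0.001, -0.005, -1.0]]
ft_force: [-0.4, -0.0, -1.0]
grip_width: 0.0188
```

```bash
python3 -c "
from h import *
d=grab('wrist','w5')
crop('w5',240,100,400,260,5,'c_w5')
go([.5765,-.0716,.053])"
```

```text
t 4.58 p [ 0.5779 -0.0722  0.078 ] w 0.0186 F [-0.3  0.1 -0.2] yaw -17.7
[0.5765, -0.0716, 0.053] cm [ 0.01 -0.14  2.5 ] rot [-0.003  0.     0.006]
```

View pics/w5.png

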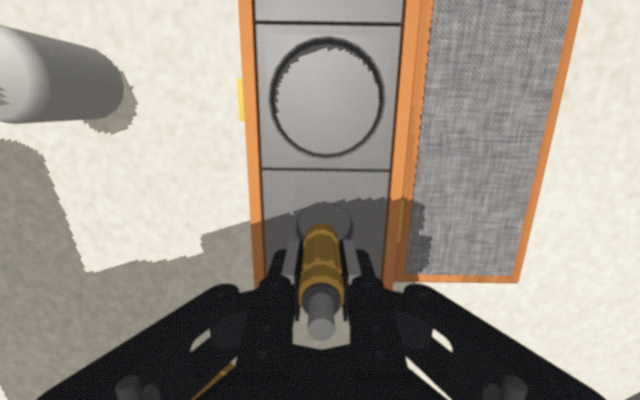

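```bash
python3 -c "
from h import *
d=load('w5'); X=RT[:,0]; c=np.array([.5779,-.0722,0])
for r,z in((.01,.039),(.018,.028)): print(proj(d,c+X*r+[0,0,z]),proj(d,c+np.array([0,0,z])))
w=np.array([.5765,-.0716,.028]); print(proj(d,w+X*.018))
print(at(d,324,205,.028), at(d,321,224,.039))
l=np.array([.6018,.0017,.028]);print(proj(d,l))
"
```

```text
[[322.80990763 219.96683492]] [[322.69564446 235.6396594 ]]
[[322.86990188 201.30967956]] [[322.6741412  228.48777561]]
[[320.399185  201.0825403]]
[ 0.58341843 -0.05756996  0.028     ] [ 0.57921199 -0.06479028  0.039     ]
[[323.27814083  99.04685932]]
```

View pics/c_w5.png

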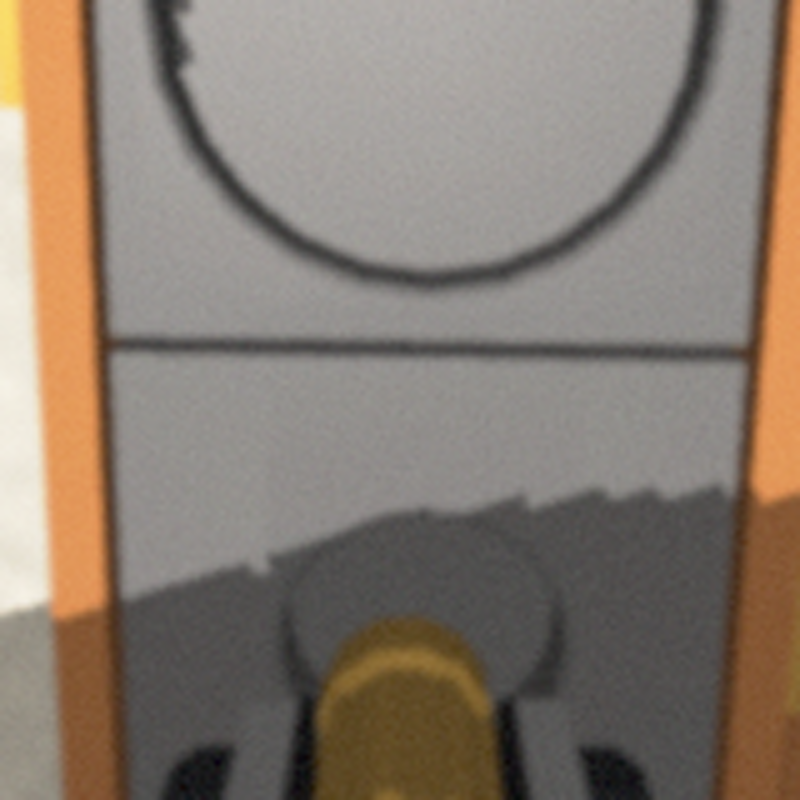

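The well centre is at column 325 and the gauge at 320, about 2.5 mm off in y and 2 mm short in x. Correcting and lowering.

Emit:
arm_command --pt "0.15 0.2 0 0 0 0 0" --pt "0.15 0.2 1 0 0 0 0" --pt "0.15 0.2 1.8 0 0 0 0" --pt "0.15 0.2 2.3 0 0 0 0" --pt "0.15 0.2 2.4 0 0 0 0"

```text
t: 5.0
ee_pos: [0.5809, -0.0712, 0.0535]
orientation: [[0.304, 0.953, -0.002], [0.953, -0.304, 0.0], [-0.0, -0.002, -1.0]]
ft_force: [-0.1, 0.1, -0.1]
grip_width: 0.0186
```

Emit:
arm_command --pt "0 0 0 0 0 0 0" --pt "0 0 0.1 0 0 0 0" --pt "0 0 0.1 0 0 0 0"

```text
t: 5.25
ee_pos: [0.5817, -0.0714, 0.0539]
orientation: [[0.304, 0.953, 0.0], [0.953, -0.304, -0.0], [0.0, 0.0, -1.0]]
ft_force: [0.0, 0.0, -0.1]
grip_width: 0.0184
```

Emit:
arm_command --pt "0 0 0.1 0 0 0 0" --pt "0 0 0.2 0 0 0 0" --pt "0 0 0.2 0 0 0 0"

```text
t: 5.5
ee_pos: [0.5815, -0.0713, 0.0517]
orientation: [[0.304, 0.953, -0.0], [0.953, -0.304, 0.0], [0.0, -0.0, -1.0]]
ft_force: [-0.2, -0.4, 0.3]
grip_width: 0.0186
```

```bash
python3 -c "
from h import *
d=grab('wrist','w6')
go([.5765,-.0716,.051])"
```

```text
t 5.55 p [ 0.5815 -0.0714  0.0517] w 0.0187 F [-0.6 -0.2 -0.5] yaw -17.7
[0.5765, -0.0716, 0.051] cm [-0.17 -0.47  0.07] rot [-0.     0.     0.006]
```

View pics/w6.png

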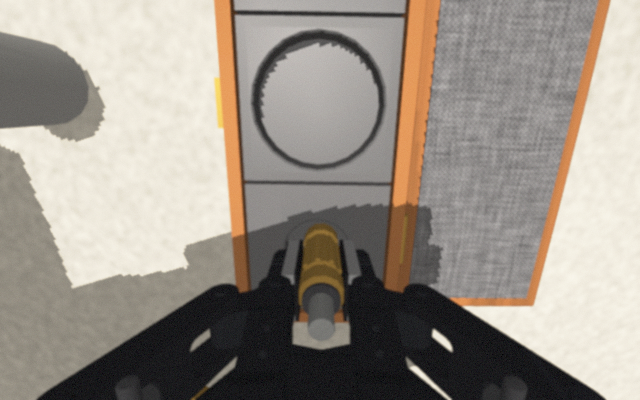

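Gauge and well are both centred at column 321, inside the rim. Easing down until contact.

Emit:
arm_command --pt "0 0 0.05 0 0 0 0" --pt "0 0 0.1 0 0 0 0" --pt "0 0 0.1 0 0 0 0"

```text
t: 5.8
ee_pos: [0.5817, -0.0714, 0.051]
orientation: [[0.304, 0.953, 0.0], [0.953, -0.304, -0.0], [0.0, 0.0, -1.0]]
ft_force: [-0.9, 0.5, 3.2]
grip_width: 0.0188
```

Contact at 3 N, at the expected height. Releasing.

Emit:
arm_command --pt "0 0 0 0 0 0 0.25" --pt "0 0 0 0 0 0 0.35" --pt "0 0 0 0 0 0 0.5" --pt "0 0 0 0 0 0 0.7" --pt "0 0 0 0 0 0 0.7"

```text
t: 6.22
ee_pos: [0.5816, -0.0714, 0.0507]
orientation: [[0.304, 0.953, -0.0], [0.953, -0.304, 0.0], [0.0, -0.0, -1.0]]
ft_force: [0.2, -0.1, -0.2]
grip_width: 0.0598
```

```bash
python3 -c "
from h import *
d=grab('wrist','w7')
go([.5765,-.0716,.15])"
```

```text
t 6.27 p [ 0.5816 -0.0714  0.0507] w 0.0595 F [-0.4  0.6  0.2] yaw -17.7
[0.5765, -0.0716, 0.15] cm [-0.18 -0.48 -9.93] rot [0.    0.    0.006]
```

View pics/w7.png

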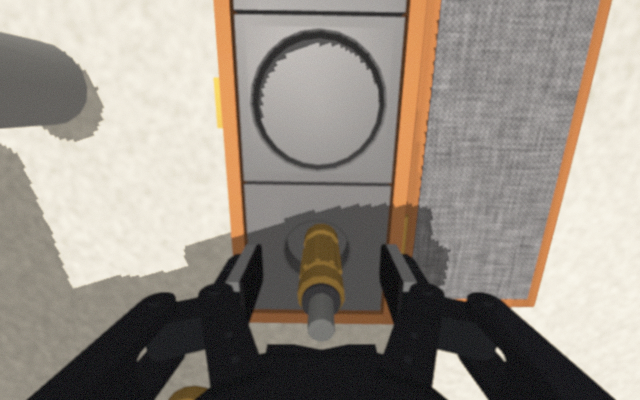

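The small gauge stands upright in its well. Raising, then on to the medium gauge.

Emit:
arm_command --pt "0 0 -2 0 0 0 0.8" --pt "0 0 -6 0 0 0 1" --pt "0 0 -10 0 0 0 1" --pt "0 0 -11 0 0 0 1" --pt "0 0 -11 0 0 0 1"

```text
t: 6.68
ee_pos: [0.5832, -0.0716, 0.1642]
orientation: [[0.304, 0.953, 0.006], [0.953, -0.304, -0.001], [0.001, 0.006, -1.0]]
ft_force: [0.0, -0.9, -0.1]
grip_width: 0.085
```

```bash
python3 -c "
from h import *
go([.446,.189,.15])"
```

```text
t 6.68 p [ 0.5832 -0.0716  0.1642] w 0.085 F [ 0.  -0.9 -0.1] yaw -17.7
[0.446, 0.189, 0.15] cm [ 20.66 -21.     1.31] rot [ 0.006 -0.001  0.006]
```

Emit:
arm_command --pt "20.7 -21.0 1 0 0 0 1" --pt "20.7 -21.0 1 0 0 0 1" --pt "20.7 -21.0 1 0 0 0 1" --pt "20.7 -21.0 1 0 0 0 1" --pt "20.7 -21.0 1 0 0 0 1"

```text
t: 7.1
ee_pos: [0.4829, 0.1142, 0.1523]
orientation: [[0.305, 0.952, -0.002], [0.952, -0.305, -0.0], [-0.001, -0.002, -1.0]]
ft_force: [0.9, -0.0, 0.5]
grip_width: 0.0857
```

```bash
python3 -c "
from h import *
go([.446,.189,.13])"
```

```text
t 7.1 p [0.4829 0.1142 0.1523] w 0.0857 F [ 0.9 -0.   0.5] yaw -17.7
[0.446, 0.189, 0.13] cm [ 6.   -5.79  2.24] rot [-0.002  0.001  0.006]
```

Emit:
arm_command --pt "6.0 -5.8 0 0 0 0 1" --pt "6.0 -5.8 0 0 0 0 1" --pt "6.0 -5.8 2.2 0 0 0 1" --pt "6.0 -5.8 2.2 0 0 0 1" --pt "6.0 -5.8 2.2 0 0 0 1"

```text
t: 7.52
ee_pos: [0.4469, 0.1874, 0.1304]
orientation: [[0.303, 0.953, -0.003], [0.953, -0.303, -0.001], [-0.002, -0.003, -1.0]]
ft_force: [0.5, -1.5, -0.5]
grip_width: 0.0854
```

```bash
python3 -c "
from h import *
d=grab('wrist','w8')
go([.446,.189,.039])
for z in(0,.062,.08): print(proj(d,[.446,.189,z]).round(1))"
```

```text
t 7.57 p [0.4477 0.1871 0.1312] w 0.0848 F [ 0.7 -0.8  0. ] yaw -17.7
[0.446, 0.189, 0.039] cm [ 0.14 -0.21  9.22] rot [-0.001  0.001  0.006]
[[319.6 191.4]]
[[319.  215.7]]
[[318.8 225.6]]
```

View pics/w8.png

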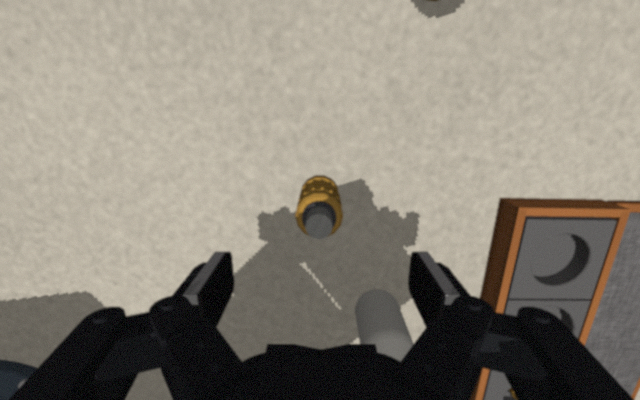

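The plug is at (319,224), as predicted. Descending.

Emit:
arm_command --pt "0.1 -0.2 3 0 0 0 1" --pt "0.1 -0.2 6 0 0 0 1" --pt "0.1 -0.2 8.5 0 0 0 1" --pt "0.1 -0.2 9.2 0 0 0 1" --pt "0.1 -0.2 9.2 0 0 0 1"

```text
t: 7.98
ee_pos: [0.446, 0.1882, 0.0387]
orientation: [[0.306, 0.952, -0.003], [0.952, -0.306, -0.001], [-0.002, -0.002, -1.0]]
ft_force: [-0.4, 0.7, -0.4]
grip_width: 0.0857
```

Emit:
arm_command --pt "0 0 0 0 0 0 0.7" --pt "0 0 0 0 0 0 0.55" --pt "0 0 0 0 0 0 0.5" --pt "0 0 0 0 0 0 0.5"

```text
t: 8.32
ee_pos: [0.4468, 0.1895, 0.0408]
orientation: [[0.304, 0.953, 0.002], [0.953, -0.304, 0.001], [0.001, 0.002, -1.0]]
ft_force: [-0.6, -0.2, -0.1]
grip_width: 0.043
```

```bash
python3 -c "
from h import *
d=grab('wrist','w9')
go([.446,.189,.039])"
```

```text
t 8.37 p [0.4466 0.1895 0.0406] w 0.0426 F [ 0.6  0.5 -0.4] yaw -17.7
[0.446, 0.189, 0.039] cm [-0.06 -0.05  0.16] rot [ 0.001 -0.001  0.006]
```

View pics/w9.png

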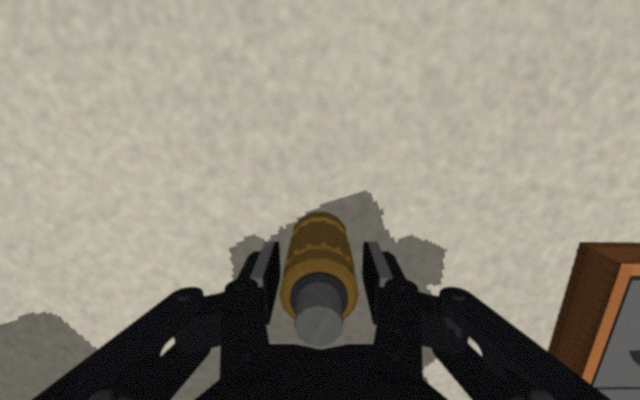

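Centred (gauge at column 319, pads 278 to 365). Closing.

Emit:
arm_command --pt "0 0 0 0 0 0 0.42" --pt "0 0 0 0 0 0 0.35" --pt "0 0 0 0 0 0 0.2" --pt "0 0 0 0 0 0 0" --pt "0 0 0 0 0 0 0"

```text
t: 8.78
ee_pos: [0.4464, 0.1895, 0.0404]
orientation: [[0.304, 0.953, 0.001], [0.953, -0.304, 0.0], [0.0, 0.001, -1.0]]
ft_force: [-2.2, -0.4, 8.1]
grip_width: 0.0329
```

Emit:
arm_command --pt "0 0 -1 0 0 0 0" --pt "0 0 -3 0 0 0 0" --pt "0 0 -6 0 0 0 0" --pt "0 0 -9 0 0 0 0" --pt "0 0 -9 0 0 0 0"

```text
t: 9.2
ee_pos: [0.4483, 0.1901, 0.1348]
orientation: [[0.304, 0.953, 0.007], [0.953, -0.304, 0.002], [0.004, 0.006, -1.0]]
ft_force: [1.6, 0.6, -2.4]
grip_width: 0.0326
```

```bash
python3 -c "
from h import *
grab('wrist','w10')
go([.629,.0745,.135])"
```

```text
t 9.25 p [0.4474 0.1898 0.1324] w 0.033 F [ 0.7  0.1 -3.4] yaw -17.7
[0.629, 0.0745, 0.135] cm [-5.46 20.81 -0.18] rot [ 0.004 -0.003  0.006]
```

View pics/w10.png

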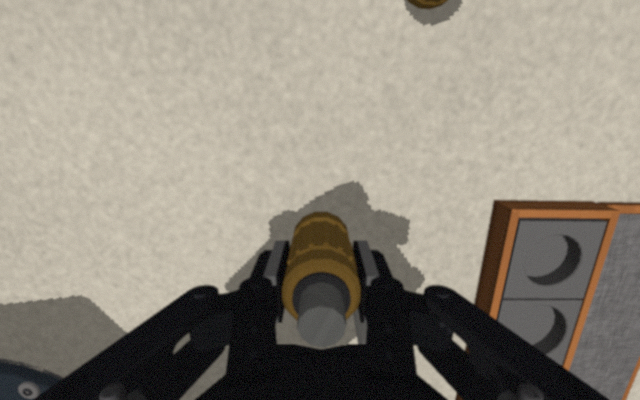

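Held upright. Moving to the medium well.

Emit:
arm_command --pt "-1 3.7 0 0 0 0 0" --pt "-2 7.5 0 0 0 0 0" --pt "-3 11.3 0 0 0 0 0" --pt "-4 15 0 0 0 0 0" --pt "-5 18.5 0 0 0 0 0"

```text
t: 9.67
ee_pos: [0.608, 0.084, 0.1285]
orientation: [[0.304, 0.953, -0.002], [0.953, -0.304, -0.0], [-0.001, -0.002, -1.0]]
ft_force: [0.0, 0.8, -1.7]
grip_width: 0.0329
```

```bash
python3 -c "
from h import *
go([.629,.0745,.10])"
```

```text
t 9.67 p [0.608  0.084  0.1285] w 0.0329 F [ 0.   0.8 -1.7] yaw -17.7
[0.629, 0.0745, 0.1] cm [-0.27  2.29  2.84] rot [-0.002  0.001  0.006]
```

Emit:
arm_command --pt "-0.3 1.6 0.5 0 0 0 0" --pt "-0.3 2.3 2 0 0 0 0" --pt "-0.3 2.3 2.8 0 0 0 0" --pt "-0.3 2.3 2.8 0 0 0 0" --pt "-0.3 2.3 2.8 0 0 0 0"

```text
t: 10.08
ee_pos: [0.6269, 0.076, 0.1007]
orientation: [[0.304, 0.953, -0.003], [0.953, -0.304, -0.0], [-0.001, -0.003, -1.0]]
ft_force: [-0.8, 0.0, -1.8]
grip_width: 0.0327
```

```bash
python3 -c "
from h import *
d=grab('wrist','w11')
go([.629,.0745,.080])
s=env.state();c=np.array(s['ee_pos']);X=RT[:,0];b=c-[0,0,.0404]
print('base far edge pred',proj(d,b+X*.017),'centred well far edge',proj(d,np.array([c[0],c[1],.028])+X*.025))"
```

```text
t 10.13 p [0.6274 0.0761 0.1016] w 0.0325 F [ 0.2 -0.4 -1.2] yaw -17.7
[0.629, 0.0745, 0.08] cm [-0.1   0.2   2.16] rot [-0.001  0.     0.007]
base far edge pred [[321.70160923 207.35128341]] centred well far edge [[321.75770141 180.67266947]]
```

View pics/w11.png

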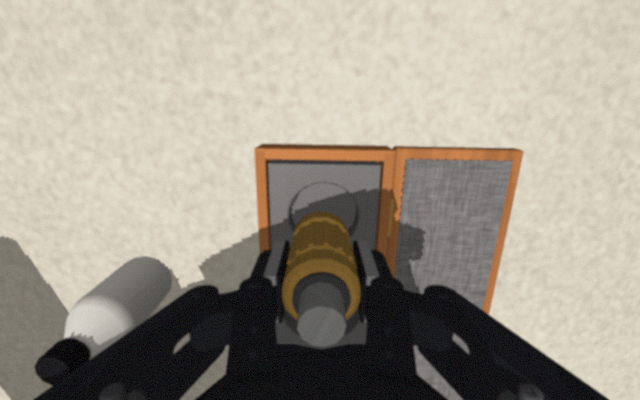

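The well rim's far edge is at row 182, the gauge's base edge at row 212, and the centres are at columns 323 and 321. I'll make a small correction and lower.

Emit:
arm_command --pt "0.15 0.15 1 0 0 0 0" --pt "0.15 0.15 2 0 0 0 0" --pt "0.15 0.15 2.4 0 0 0 0" --pt "0.15 0.15 2.4 0 0 0 0"

```text
t: 10.47
ee_pos: [0.6291, 0.0767, 0.0761]
orientation: [[0.304, 0.953, -0.002], [0.953, -0.304, -0.0], [-0.001, -0.002, -1.0]]
ft_force: [-0.0, -0.2, -2.8]
grip_width: 0.0329
```

```bash
python3 -c "
from h import *
d=grab('wrist','w12')
crop('w12',240,130,400,250,5,'c_w12')
go([.629,.0745,.0524])
s=env.state();c=np.array(s['ee_pos']);X=RT[:,0];b=c-[0,0,.0404]
print('base far edge pred',proj(d,b+X*.017),'centred well far edge',proj(d,np.array([c[0],c[1],.028])+X*.025))"
```

```text
t 10.52 p [0.6296 0.0767 0.0769] w 0.0329 F [ 0.1  0.2 -2.2] yaw -17.7
[0.629, 0.0745, 0.0524] cm [-0.22  0.02  2.45] rot [-0.001  0.001  0.006]
base far edge pred [[321.66035478 207.52802164]] centred well far edge [[321.73518818 190.49399957]]
```

View pics/c_w12.png

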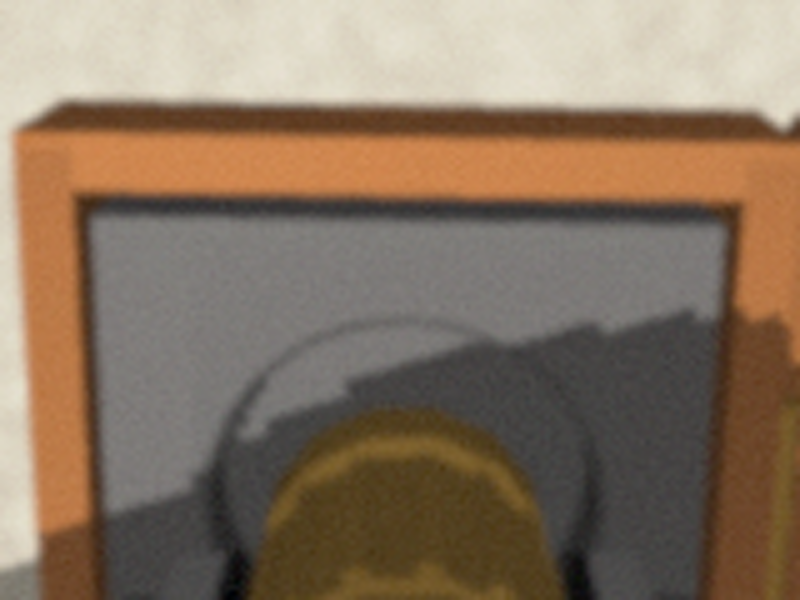

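Well centre is at crop column 405, gauge at 402, and the far-edge gap is 18 px against 17 expected. That is centred, so I'll lower it.

Emit:
arm_command --pt "0 0 0.8 0 0 0 0" --pt "0 0 1.6 0 0 0 0" --pt "0 0 2.1 0 0 0 0" --pt "0 0 2.2 0 0 0 0" --pt "0 0 2.2 0 0 0 0"

```text
t: 10.93
ee_pos: [0.6298, 0.0765, 0.055]
orientation: [[0.304, 0.953, -0.001], [0.953, -0.304, -0.0], [-0.0, -0.001, -1.0]]
ft_force: [0.6, 0.3, -2.2]
grip_width: 0.0329
```

Emit:
arm_command --pt "0 0 0.1 0 0 0 0" --pt "0 0 0.1 0 0 0 0"

```text
t: 11.1
ee_pos: [0.6302, 0.0765, 0.0548]
orientation: [[0.304, 0.953, 0.0], [0.953, -0.304, 0.0], [0.0, 0.0, -1.0]]
ft_force: [-0.3, 0.1, -3.2]
grip_width: 0.0327
```

Emit:
arm_command --pt "0 0 0.1 0 0 0 0" --pt "0 0 0.15 0 0 0 0" --pt "0 0 0.15 0 0 0 0"

```text
t: 11.35
ee_pos: [0.63, 0.0766, 0.0532]
orientation: [[0.304, 0.953, -0.0], [0.953, -0.304, -0.0], [-0.0, -0.0, -1.0]]
ft_force: [0.2, -1.2, -2.9]
grip_width: 0.0328
```

Emit:
arm_command --pt "0 0 0.05 0 0 0 0" --pt "0 0 0.1 0 0 0 0" --pt "0 0 0.1 0 0 0 0"

```text
t: 11.6
ee_pos: [0.6301, 0.0766, 0.0524]
orientation: [[0.304, 0.953, 0.0], [0.953, -0.304, 0.0], [0.0, 0.0, -1.0]]
ft_force: [-1.9, -0.3, 1.3]
grip_width: 0.0324
```

Contact (−3 N to +1.3 N) at exactly the expected height. Releasing.

Emit:
arm_command --pt "0 0 0 0 0 0 0.42" --pt "0 0 0 0 0 0 0.5" --pt "0 0 0 0 0 0 0.65" --pt "0 0 0 0 0 0 0.85" --pt "0 0 0 0 0 0 0.85"

```text
t: 12.02
ee_pos: [0.6301, 0.0765, 0.0522]
orientation: [[0.304, 0.953, 0.0], [0.953, -0.304, -0.0], [0.0, 0.0, -1.0]]
ft_force: [0.1, 0.3, -0.1]
grip_width: 0.0723
```

```bash
python3 -c "
from h import *
d=grab('wrist','w13')
go([.629,.0745,.15])"
```

```text
t 12.07 p [0.6301 0.0766 0.0522] w 0.0726 F [-0.9  0.6  0.2] yaw -17.7
[0.629, 0.0745, 0.15] cm [-0.23 -0.04 -9.78] rot [ 0.    -0.     0.006]
```

View pics/w13.png

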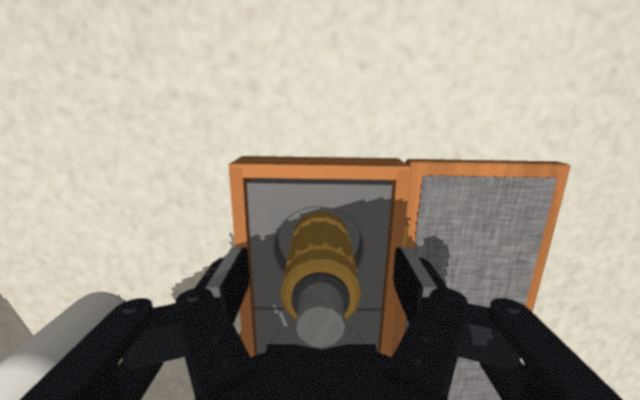

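The medium gauge is standing in its well. Raising, then on to the large gauge.

Emit:
arm_command --pt "0 0 -2 0 0 0 0.95" --pt "0 0 -6 0 0 0 1" --pt "0 0 -10 0 0 0 1" --pt "0 0 -11 0 0 0 1" --pt "0 0 -11 0 0 0 1"

```text
t: 12.48
ee_pos: [0.6318, 0.0767, 0.1661]
orientation: [[0.304, 0.953, 0.007], [0.953, -0.304, 0.0], [0.002, 0.006, -1.0]]
ft_force: [-0.5, 0.2, -0.9]
grip_width: 0.0853
```

```bash
python3 -c "
from h import *
go([.441,-.188,.16])"
```

```text
t 12.48 p [0.6318 0.0767 0.1661] w 0.0853 F [-0.5  0.2 -0.9] yaw -17.7
[0.441, -0.188, 0.16] cm [-31.02 -10.13   0.48] rot [ 0.006 -0.002  0.006]
```

Emit:
arm_command --pt "-31.0 -10.1 0.4 0 0 0 1" --pt "-31.0 -10.1 0.4 0 0 0 1" --pt "-31.0 -10.1 0.4 0 0 0 1" --pt "-31.0 -10.1 0.4 0 0 0 1" --pt "-31.0 -10.1 0.4 0 0 0 1"

```text
t: 12.9
ee_pos: [0.5064, -0.0935, 0.1584]
orientation: [[0.304, 0.953, -0.002], [0.953, -0.304, 0.0], [-0.0, -0.002, -1.0]]
ft_force: [1.0, -0.7, -1.0]
grip_width: 0.0857
```

```bash
python3 -c "
from h import *
go([.441,-.188,.14])"
```

```text
t 12.9 p [ 0.5064 -0.0935  0.1584] w 0.0857 F [ 1.  -0.7 -1. ] yaw -17.7
[0.441, -0.188, 0.14] cm [-10.99  -3.36   1.85] rot [-0.002  0.     0.007]
```

Emit:
arm_command --pt "-11.0 -3.4 0 0 0 0 1" --pt "-11.0 -3.4 0 0 0 0 1" --pt "-11.0 -3.4 1.5 0 0 0 1" --pt "-11.0 -3.4 1.8 0 0 0 1" --pt "-11.0 -3.4 1.8 0 0 0 1"

```text
t: 13.32
ee_pos: [0.441, -0.1875, 0.14]
orientation: [[0.307, 0.952, -0.003], [0.952, -0.307, 0.002], [0.001, -0.003, -1.0]]
ft_force: [0.2, 1.1, -0.7]
grip_width: 0.0854
```

```bash
python3 -c "
from h import *
d=grab('wrist','w14')
go([.441,-.188,.039])
for z in(0,.062,.08): print(proj(d,[.441,-.188,z]).round(1))"
```

```text
t 13.37 p [ 0.442  -0.1869  0.1407] w 0.0854 F [-0.2  0.9  1.2] yaw -17.8
[0.441, -0.188, 0.039] cm [-0.14 -0.04 10.17] rot [-0.002 -0.001  0.005]
[[321.3 190.8]]
[[321.2 213.6]]
[[321.1 222.7]]
```

View pics/w14.png

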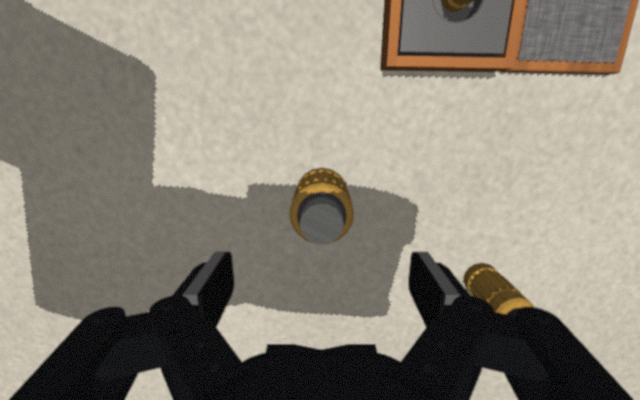

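The plug top is at (322,219), within 2 mm of prediction. Descending.

Emit:
arm_command --pt "-0.1 0 3 0 0 0 1" --pt "-0.1 0 6 0 0 0 1" --pt "-0.1 0 9 0 0 0 1" --pt "-0.1 0 10.3 0 0 0 1" --pt "-0.1 0 10.3 0 0 0 1"

```text
t: 13.78
ee_pos: [0.4415, -0.1861, 0.036]
orientation: [[0.302, 0.953, -0.004], [0.953, -0.302, 0.002], [0.001, -0.005, -1.0]]
ft_force: [-0.6, -0.0, -0.3]
grip_width: 0.0857
```

Emit:
arm_command --pt "0 0 0 0 0 0 0.8" --pt "0 0 0 0 0 0 0.7" --pt "0 0 0 0 0 0 0.68"

```text
t: 14.03
ee_pos: [0.4431, -0.1879, 0.0398]
orientation: [[0.303, 0.953, 0.002], [0.953, -0.303, -0.001], [-0.0, 0.002, -1.0]]
ft_force: [-0.1, -0.9, 0.0]
grip_width: 0.0581
```

```bash
python3 -c "
from h import *
d=grab('wrist','w15')
go([.441,-.188,.037])"
```

```text
t 14.08 p [ 0.443  -0.188   0.0398] w 0.0579 F [ 0.6  1.  -0. ] yaw -17.7
[0.441, -0.188, 0.037] cm [-0.06 -0.19  0.28] rot [0.002 0.    0.007]
```

View pics/w15.png

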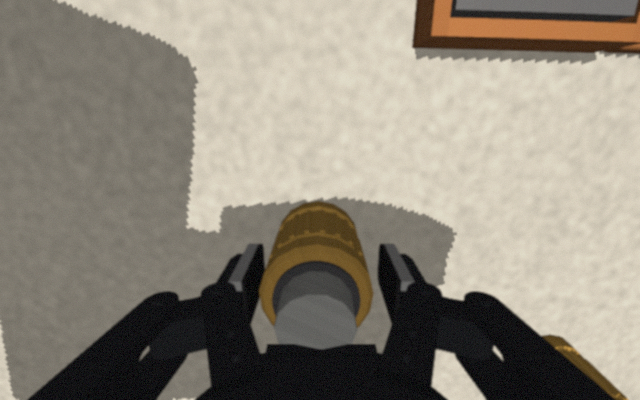

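The gauge is at column 316 between pads at 263 and 380, so I'll shift by −1.5 mm in y, lower slightly and close.

Emit:
arm_command --pt "-0.05 -0.17 0.2 0 0 0 0.68" --pt "-0.05 -0.17 0.2 0 0 0 0.66" --pt "-0.05 -0.17 0.2 0 0 0 0.6"

```text
t: 14.33
ee_pos: [0.4404, -0.1879, 0.0369]
orientation: [[0.304, 0.953, 0.0], [0.953, -0.304, -0.0], [-0.0, 0.0, -1.0]]
ft_force: [-0.1, -0.5, -0.2]
grip_width: 0.0515
```

Emit:
arm_command --pt "0 0 0 0 0 0 0.5" --pt "0 0 0 0 0 0 0.3" --pt "0 0 0 0 0 0 0" --pt "0 0 0 0 0 0 0" --pt "0 0 0 0 0 0 0"

```text
t: 14.75
ee_pos: [0.4407, -0.188, 0.0372]
orientation: [[0.304, 0.953, 0.001], [0.953, -0.304, -0.0], [-0.0, 0.001, -1.0]]
ft_force: [-1.7, 0.9, 6.6]
grip_width: 0.047
```

Emit:
arm_command --pt "0 0 -1 0 0 0 0" --pt "0 0 -3 0 0 0 0" --pt "0 0 -6 0 0 0 0" --pt "0 0 -9 0 0 0 0" --pt "0 0 -11 0 0 0 0"

```text
t: 15.17
ee_pos: [0.4405, -0.1879, 0.1493]
orientation: [[0.304, 0.953, 0.001], [0.953, -0.304, -0.001], [-0.0, 0.001, -1.0]]
ft_force: [1.2, -1.0, -4.4]
grip_width: 0.0466
```

```bash
python3 -c "
from h import *
grab('wrist','w16')
go([.605,.0012,.15])"
```

```text
t 15.22 p [ 0.4419 -0.1886  0.1521] w 0.0467 F [ 5.1 -2.5  0.9] yaw -17.7
[0.605, 0.0012, 0.15] cm [23.04  9.77  0.24] rot [0.006 0.001 0.006]
```

View pics/w16.png

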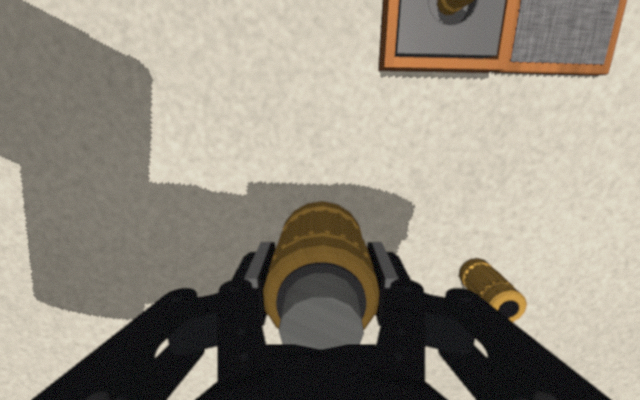

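Held. The two placed gauges put the large well at their midpoint, (0.606, 0.0026), and their spacing of 155.6 mm matches twice the pitch (156 mm).

Emit:
arm_command --pt "3.6 1.55 0 0 0 0 0" --pt "7.4 3.1 0 0 0 0 0" --pt "11.2 4.7 0 0 0 0 0" --pt "15.0 6.3 0 0 0 0 0" --pt "18.8 7.9 0 0 0 0 0"

```text
t: 15.63
ee_pos: [0.5733, -0.031, 0.1462]
orientation: [[0.304, 0.953, -0.001], [0.953, -0.304, 0.0], [-0.0, -0.001, -1.0]]
ft_force: [1.1, -0.7, -5.3]
grip_width: 0.0469
```

```bash
python3 -c "
from h import *
go([.6058,.0026,.13])"
```

```text
t 15.63 p [ 0.5733 -0.031   0.1462] w 0.0469 F [ 1.1 -0.7 -5.3] yaw -17.7
[0.6058, 0.0026, 0.13] cm [4.19 2.08 1.61] rot [-0.001  0.     0.006]
```

Emit:
arm_command --pt "2.5 1.3 0 0 0 0 0" --pt "4.2 2.1 0 0 0 0 0" --pt "4.2 2.1 1.6 0 0 0 0" --pt "4.2 2.1 3 0 0 0 0" --pt "4.2 2.1 4 0 0 0 0"

```text
t: 16.05
ee_pos: [0.6046, 0.0013, 0.1047]
orientation: [[0.304, 0.953, -0.003], [0.953, -0.304, 0.0], [-0.001, -0.003, -1.0]]
ft_force: [-1.1, -0.9, -5.0]
grip_width: 0.0469
```

```bash
python3 -c "
from h import *
d=grab('wrist','w17')
go([.6058,.0026,.07])
s=env.state();c=np.array(s['ee_pos']);X=RT[:,0];b=c-[0,0,.0372]
print('base far edge pred',proj(d,b+X*.024),'centred well far edge',proj(d,np.array([c[0],c[1],.028])+X*.032))"
```

```text
t 16.1 p [0.6038 0.001  0.1031] w 0.0467 F [-2.   1.  -7.9] yaw -17.7
[0.6058, 0.0026, 0.07] cm [0.21 0.16 3.31] rot [-0.005  0.001  0.006]
base far edge pred [[319.73647654 197.48128268]] centred well far edge [[320.11840147 170.47578245]]
```

View pics/w17.png

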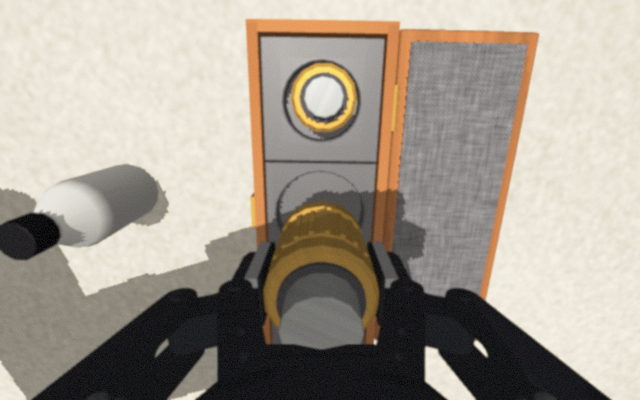

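Emit:
arm_command --pt "0.25 0.05 1 0 0 0 0" --pt "0.25 0.05 2 0 0 0 0" --pt "0.25 0.05 2.6 0 0 0 0" --pt "0.25 0.05 2.6 0 0 0 0"

```text
t: 16.43
ee_pos: [0.6061, 0.003, 0.0792]
orientation: [[0.304, 0.953, -0.002], [0.953, -0.304, 0.0], [-0.001, -0.002, -1.0]]
ft_force: [-0.5, -0.4, -4.2]
grip_width: 0.0467
```

```bash
python3 -c "
from h import *
d=grab('wrist','w18')
crop('w18',240,130,400,250,5,'c_w18')
go([.6058,.0026,.0492])
s=env.state();c=np.array(s['ee_pos']);X=RT[:,0];b=c-[0,0,.0372]
print('base far edge pred',proj(d,b+X*.024),'centred well far edge',proj(d,np.array([c[0],c[1],.028])+X*.032))"
```

```text
t 16.48 p [0.6065 0.003  0.0801] w 0.0468 F [-0.6 -0.4 -5. ] yaw -17.7
[0.6058, 0.0026, 0.0492] cm [-0.06 -0.06  3.09] rot [-0.001  0.     0.006]
base far edge pred [[321.65456601 197.76976215]] centred well far edge [[321.71256537 178.10387389]]
```

View pics/c_w18.png

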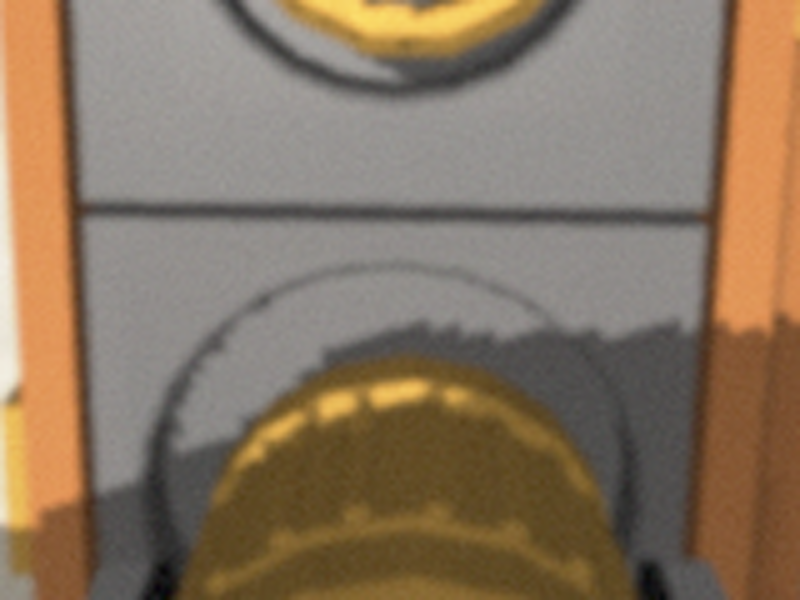

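The gauge is about 2 mm to the right (crop column 408 against the well's 394), with the far gap right at 19 px. Correcting −1.5 mm in y and lowering.

Emit:
arm_command --pt "0 -0.15 0.3 0 0 0 0" --pt "0 -0.15 1.2 0 0 0 0" --pt "0 -0.15 2.0 0 0 0 0" --pt "0 -0.15 2.5 0 0 0 0" --pt "0 -0.15 2.5 0 0 0 0"

```text
t: 16.9
ee_pos: [0.6047, 0.0036, 0.0541]
orientation: [[0.304, 0.953, -0.002], [0.953, -0.304, 0.0], [-0.001, -0.002, -1.0]]
ft_force: [-1.2, 0.1, -5.0]
grip_width: 0.0469
```

Emit:
arm_command --pt "0 0 0.1 0 0 0 0" --pt "0 0 0.2 0 0 0 0" --pt "0 0 0.2 0 0 0 0"

```text
t: 17.15
ee_pos: [0.6056, 0.0035, 0.0537]
orientation: [[0.304, 0.953, 0.0], [0.953, -0.304, -0.0], [0.0, 0.0, -1.0]]
ft_force: [-0.6, -0.3, -5.7]
grip_width: 0.0468
```

Emit:
arm_command --pt "0 0 0.15 0 0 0 0" --pt "0 0 0.3 0 0 0 0" --pt "0 0 0.35 0 0 0 0" --pt "0 0 0.35 0 0 0 0"

```text
t: 17.48
ee_pos: [0.6054, 0.0035, 0.05]
orientation: [[0.304, 0.953, -0.0], [0.953, -0.304, 0.0], [-0.0, -0.0, -1.0]]
ft_force: [-0.4, 0.4, -5.5]
grip_width: 0.047
```

Emit:
arm_command --pt "0 0 0.05 0 0 0 0" --pt "0 0 0.1 0 0 0 0" --pt "0 0 0.1 0 0 0 0"

```text
t: 17.73
ee_pos: [0.6055, 0.0035, 0.0492]
orientation: [[0.304, 0.953, 0.0], [0.953, -0.304, -0.0], [0.0, 0.0, -1.0]]
ft_force: [-0.7, 0.0, -3.2]
grip_width: 0.0467
```

Emit:
arm_command --pt "0 0 0.04 0 0 0 0" --pt "0 0 0.04 0 0 0 0"

```text
t: 17.9
ee_pos: [0.6056, 0.0035, 0.0492]
orientation: [[0.304, 0.953, 0.0], [0.953, -0.304, -0.0], [0.0, 0.0, -1.0]]
ft_force: [-3.2, 0.1, 3.3]
grip_width: 0.0466
```

Emit:
arm_command --pt "0 0 0 0 0 0 0.58" --pt "0 0 0 0 0 0 0.65" --pt "0 0 0 0 0 0 0.8" --pt "0 0 0 0 0 0 0.95" --pt "0 0 0 0 0 0 0.95"

```text
t: 18.32
ee_pos: [0.6056, 0.0035, 0.0488]
orientation: [[0.304, 0.953, 0.0], [0.953, -0.304, -0.0], [0.0, 0.0, -1.0]]
ft_force: [-0.8, 0.9, -0.5]
grip_width: 0.0809
```

```bash
python3 -c "
from h import *
d=grab('wrist','w19')
go([.629,.0745,.15])"
```

```text
t 18.37 p [0.6055 0.0035 0.0487] w 0.0815 F [0.  0.2 0.3] yaw -17.7
[0.629, 0.0745, 0.15] cm [  7.48   0.08 -10.13] rot [ 0.    -0.     0.006]
```

View pics/w19.png

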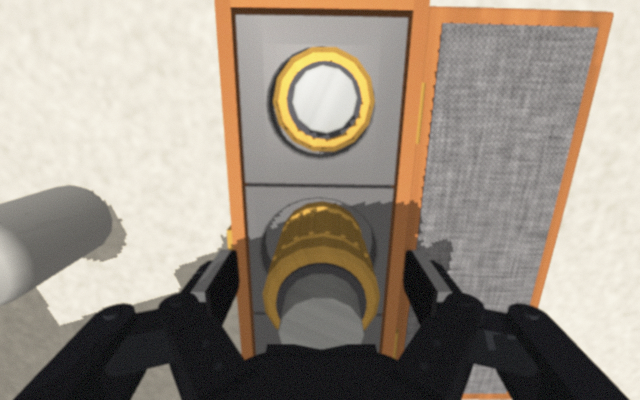

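The large gauge is standing and the pads are clear. I'll rise, then back off sideways so the top camera can see the case.

Emit:
arm_command --pt "0 0 -2 0 0 0 1" --pt "0 0 -6 0 0 0 1" --pt "0 0 -10 0 0 0 1" --pt "0 0 -14 0 0 0 1" --pt "0 0 -16 0 0 0 1"

```text
t: 18.78
ee_pos: [0.6067, 0.0035, 0.2138]
orientation: [[0.304, 0.953, 0.006], [0.953, -0.304, -0.0], [0.001, 0.006, -1.0]]
ft_force: [0.3, 0.4, 0.6]
grip_width: 0.0853
```

Emit:
arm_command --pt "18 -12 0 0 0 0 1" --pt "18 -12 0 0 0 0 1" --pt "18 -12 0 0 0 0 1" --pt "18 -12 0 0 0 0 1" --pt "18 -12 0 0 0 0 1"

```text
t: 19.2
ee_pos: [0.5472, 0.2055, 0.2089]
orientation: [[0.304, 0.953, 0.0], [0.953, -0.304, 0.0], [0.0, 0.0, -1.0]]
ft_force: [0.6, 0.7, -0.1]
grip_width: 0.0852
```

Emit:
arm_command --pt "15 -6 0 0 0 0 1" --pt "15 -6 0 0 0 0 1" --pt "15 -6 0 0 0 0 1" --pt "15 -6 0 0 0 0 1" --pt "15 -6 0 0 0 0 1"

```text
t: 19.62
ee_pos: [0.5351, 0.3706, 0.2085]
orientation: [[0.3, 0.954, 0.0], [0.954, -0.3, 0.002], [0.002, -0.0, -1.0]]
ft_force: [1.1, 0.4, 1.2]
grip_width: 0.0856
```

```bash
python3 -c "
from h import *
grab('top','t20');grab('scene','s20');crop('s20',150,90,450,310,2.6,'c_s20');go([0.5,0,.2])"
```

```text
t 19.72 p [0.536  0.3659 0.2083] w 0.0857 F [-0.7  0.1 -0.3] yaw -17.6
[0.5, 0, 0.2] cm [-35.97   7.62   0.84] rot [-0.     0.     0.008]
```

View pics/t20.png

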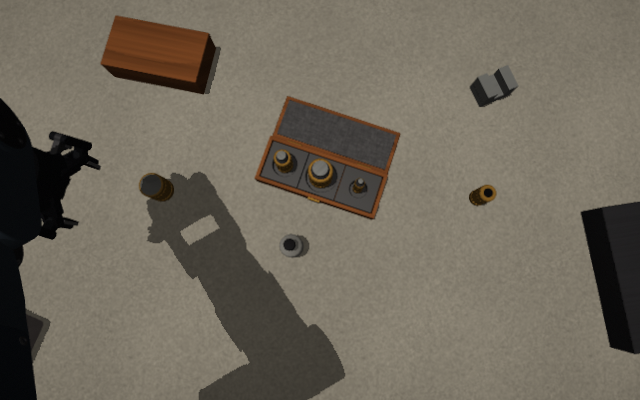

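View pics/c_s20.png

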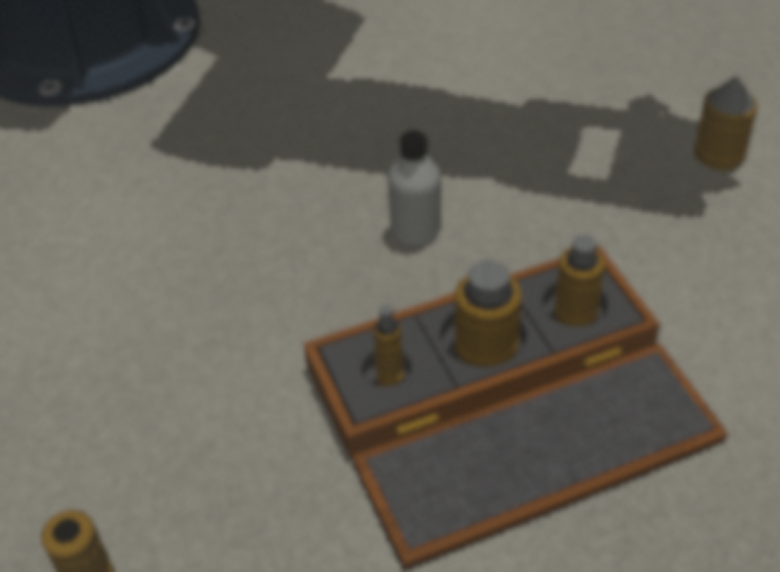

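All three gauges stand upright in their wells: top view (283,158) medium, (320,172) large and (359,186) small. The cone (155,186), bare handle (485,193) and bottle (291,245) have not moved. Nothing touches the gripper, so I'm handing in.

Emit:
arm_command --pt "0 0 0 0 0 0 1" --pt "0 0 0 0 0 0 1" --pt "0 0 0 0 0 0 1"

```text
t: 19.97
ee_pos: [0.5369, 0.3638, 0.2089]
orientation: [[0.306, 0.952, 0.0], [0.952, -0.306, -0.0], [-0.0, 0.0, -1.0]]
ft_force: [0.1, -0.0, 0.6]
grip_width: 0.0849
```

```bash
python3 -c "
from station import env
print(env.finish_job(), env.state()['t'])"
```

```text
the job is handed in; nothing more can be done
the job is handed in; nothing more can be done
```

I set the three gauges into the case in the order small, medium, large. Each was lowered to a light contact of a few newtons at the expected floor height before release. I handed the job in at about 20 s.

The last top and scene pictures show all three upright in their matching wells. The cone, bare handle and bottle are where they were, and the gripper is open and clear of everything.

One disagreement: the wells lay about 3 to 5 mm off my first top-camera estimate, mostly along the case's x axis. I corrected this from the wrist pictures before each insertion. No check failed.

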